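# Push the mixing plate out over the end of the ledge

### The job

Two thin metal mixing plates lie flat on the wooden ledge, where no one can get hold of their edges. With your fingertips push the longer plate along the ledge, away from the shorter one, until about a third of its length sticks out past the end of the ledge, and leave it there lying flat and roughly in line with the ledge. Only push it, do not pick it up or let it fall, and leave the shorter plate and everything else where they are.

Things in the scene. Friction and masses are not known exactly. Their poses are not given: they have to be found in the camera images.
- ledge: Fixed wooden ledge (low open step). Its flat board is 390 mm long along its own y axis, 110 mm deep along its x axis, upper face 70 mm above the desk. Origin on the desk top below the middle of the board: the two open ends are at y = -195 and +195 mm in its frame. A rail 10 mm thick rises 12 mm above the board along its +x side (inner face at x = +45 mm); the -x side is open.
- long_plate_centre (a point): Centre (half-way up) of the longer loose flat aluminium plate: 120 mm long along its own y axis, 70 mm wide along its own x axis, 6 mm thick, 0.1 to 0.2 kg, with a 10 mm hanging hole near one end. It lies flat on the ledge in one half of it, its length roughly along the ledge, and slides when pushed.
- short_plate_centre (a point): Centre (half-way up) of the shorter loose flat aluminium plate: 75 mm long along its own y axis, 70 mm wide along x, 6 mm thick. It lies flat on the other half of the ledge; the clear gap between the two plates is at least 65 mm. To be left alone.
- polish_1: Bystander: small nail polish bottle, 26 mm square, 76 mm high, loose on the desk; origin at the centre of its underside.
- polish_2: Bystander: small nail polish bottle, 26 mm square, 76 mm high, loose on the desk; origin at the centre of its underside.
- polish_3: Bystander: small nail polish bottle, 26 mm square, 76 mm high, loose on the desk; origin at the centre of its underside.
- cream_pot: Bystander: low round cream pot, 91 mm across, 44 mm high, loose on the desk; origin at the centre of its underside.
- tape_roll: Bystander: roll of tape lying flat, 98 mm across, 25 mm high, loose on the desk; origin at the centre of its underside.
- cotton_buds: Bystander: round tub of cotton buds, 77 mm across, 80 mm high, loose on the desk; origin at the centre of its underside.
- white_jar: Bystander: white screw-top jar, 70 mm across, 82 mm high, loose on the desk; origin at the centre of its underside.
- long_plate: The longer plate itself; origin at the centre of its underside (3 mm below its centre), axes as above.

How it is judged (in metres and radians):
At the end, for the whole second after the job is handed in: The longer plate rests flat (within 0.05 rad) and still on the ledge, within 0.20 rad of the ledge's length, with its centre 163 to 187 mm from the middle of the ledge along its length, so that 28 to 52 mm of its 120 mm stick out past the end (beyond 60 mm it tips off) ((y of long_plate_centre in the frame of ledge between 0.163 and 0.187 m or y of long_plate_centre in the frame of ledge between -0.187 and -0.163 m) and angle between the y axis of long_plate_centre and the y axis of ledge, either way round below 0.2 rad and angle between long_plate_centre's own z axis and vertical below 0.05 rad and z of long_plate_centre in the frame of ledge between 0.069 and 0.077 m and linear speed of long_plate below 0.01 m/s); the robot touches nothing.
It fails at once if the arm or the gripper body, not the fingers, touches the longer plate (contact force between the arm and long_plate above 2 N).
It fails at once if the longer plate is lifted more than 10 mm off the ledge (z of long_plate_centre in the frame of ledge above 0.083 m).
It fails at once if the longer plate tips or falls off the ledge (angle between long_plate_centre's own z axis and vertical above 0.25 rad or z of long_plate_centre in the frame of ledge below 0.055 m).
It fails at once if the shorter plate is moved more than 10 mm (distance of short_plate_centre from where it was at the start of the episode above 0.01 m).
It fails at once if a bystander is moved more than 20 mm or knocked over (distance of any of polish_1, polish_2, polish_3, cream_pot, tape_roll, cotton_buds, white_jar from where it was at the start of the episode above 0.02 m or angle between any of polish_1, polish_2, polish_3, white_jar, cotton_buds's own z axis and vertical above 0.4 rad).
It also fails if it takes over 48 s, if anything falls off the work surface, if the arm or the gripper's body presses on something with over 40 N, if the wrist force passes 120 N, or if a joint passes its speed limit or range.

### The arm

A 6-joint arm with a two-finger parallel gripper is mounted at the origin on the work surface; the furniture and walls round the work are solid. World frame = base frame: x ahead of the robot, y to its left, z up, the work surface at z = 0. Lengths are in mm, angles in degrees, forces in N, time in s.
With the tool pointing down it reaches from about 325 to 925 mm from the base axis. Payload 3.1 kg.
Tool frame: the origin (TCP) lies at the very end of the fingers, on their centre line; the grasp point (between the pads) lies grasp_offset behind it (grasp_offset is the distance from the TCP to the grasp point, in mm); z points along the fingers, y is the line along which they close (so a half turn about z gives the same grasp; the last joint's range is limited). The gripper opens to 85 mm and grips with 20 to 120 N. Pads are 22 mm wide; open, the fingers measure 114 mm over their backs; the gripper's body (76 mm by 85 mm) begins 54 mm behind the grasp point. The pads swing forward as they close: fully open they stand 13 mm farther back than shut.
Start: joints at [61.18, 12.427, 92.441, -0, 75.132, -6.429], TCP at [238.063, 577.897, 231.3] pointing down, gripper open.
Joint ranges: [-157.48, 157.48], [-44.54, 120.13], [17.64, 146.25], [-64.5, 244.5], [7.68, 150.69], [-147.95, 147.95]. Speed limits (degrees/s): [159.86, 159.86, 180, 180, 180, 180].

### API

Orientations are given as [roll, pitch, yaw] about the fixed x, y, z axes, in that order (R = Rz(yaw) Ry(pitch) Rx(roll)).
In Python, from station import * gives the robot as it stands. Calls block until the motion is done:
- goto(position, orientation): joint-space move of the TCP to a pose.
- move_l(position, attitude=None, speed=150): straight line of the TCP; attitude=None keeps the orientation; speed is the mean speed in mm/s.
- move_j(angles): joint-space move.
- grip(opening, squeeze=None): finger opening in mm; squeeze is the grip in N (None keeps the last); returns when the fingers have stopped.
- wait(seconds).
- solve_ik(position, orientation): joint angles nearest the present ones, or None.
- get_obs(): the state.
- get_image(name): name is "side" or "top" or "wrist"; returns the picture (480x640x3 uint8, red, green, blue); there is no depth.
- get_calibration(name): a dict with "fx", "fy", "cx", "cy" (pixels), "R" (3x3) and "t" (3): a world point X has camera coordinates R X + t; the wrist camera has in their place "mount" (4x4, takes a point from camera to tool coordinates, whose origin is the TCP and whose axes are the flange's). Camera axes: x right, y down, z forward; pixel columns grow to the right and rows downward; lengths in mm; the calibration is good to about 2 mm. A picture is of the moment at which its call begins: read the wrist's pose just before it. get_calibration takes no time and is no camera call.
A pose or a line that the arm cannot do raises Unreachable and nothing moves.
- sign_off(): hands the job in; it is judged then, once.
Trained networks look in the newest picture that a camera, given by its name, has taken for a name from the list of things; names that differ only in an ending like _2 or _b are one class to them, and where a whole thing is asked for, a point or a joint stands for the part that bears it (a point fixed in the world has none). Each returns a list of dicts, best first, with "score" (0 to 1); they miss things now and then, are a little off and sometimes report something else, mostly with a low value. They report only what shows in the picture. A call takes as long as a camera call.
- spot_in(name, camera): "extent" ([centre column, centre row, width, height] in pixels, round what is visible of it).
- regions_of(name, camera): "region" (480x640 bool, what is visible of it) and "extent" ([centre column, centre row, width, height] in pixels, round what is visible of it).
The state is a dict: "t": time; "joint_pos": joint angles; "qvel": joint speeds; "effort": joint torques, N m; "tcp_pos": TCP position; "ee_rot": TCP orientation; "wrist_force": force on the tool from outside, world axes, zero at the start; "moment": the same for the moment, N m; "grip_width": finger opening in mm; "grip_force": force on a finger pad.
Only numpy, scipy, OpenCV 4.12 (cv2) and the standard library are available. Lean on these libraries where they do the work, as an engineer would, in place of code of your own. Each camera call takes 0.05 s, during which the arm holds its last target. There are 200 camera calls.

## Working session

There is one attempt and no reset: what is moved stays moved. The work goes in short steps, each a Python script; the robot and the scene stay as the last script left them, time stands still between calls to the robot, and variables do not carry over. Pictures are saved under pics/ and viewed, at most 10 in all, crops included, and the job is handed in when it is done.

```bash
mkdir -p pics; python3 - <<'E'
from station import *
import cv2,numpy as np
for c in ("top","side"):
    im=get_image(c); cv2.imwrite(f"pics/{c}0.png",im[:,:,::-1])
    k=get_calibration(c); print(c,{a:np.round(b,3).tolist() for a,b in k.items()})
    for n in ("long_plate","short_plate_centre","ledge"):
        for d in spot_in(n,c)[:2]: print(n,np.round(d["extent"]),round(d["score"],2))
print(get_obs()["t"],get_obs()["ee_rot"], grasp_offset if 'grasp_offset' in globals() else None)
E
```

```text
top {'fx': 518.4, 'fy': 518.4, 'cx': 319.498, 'cy': 243.64, 'R': [[0.002, -1.0, 0.002], [-0.99, -0.002, -0.144], [0.144, -0.002, -0.99]], 't': [101.893, 459.897, 1309.47]}
long_plate [179. 229.  51.  53.] 0.85
short_plate_centre [229. 295.  38.  46.] 0.92
ledge [208. 260. 126. 149.] 0.64
side {'fx': 611.823, 'fy': 611.823, 'cx': 315.227, 'cy': 249.988, 'R': [[0.75, 0.661, -0.022], [0.276, -0.342, -0.898], [-0.602, 0.667, -0.439]], 't': [-390.465, 0.252, 1611.06]}
long_plate [421. 214.  47.  10.] 0.95
short_plate_centre [347. 215.  26.  14.] 0.61
ledge [392. 229. 142.  41.] 0.89
0.4 [-1.79980432e+02 -2.58634438e-04  1.57610256e+02] 18.700000000000003
```

View pics/top0.png

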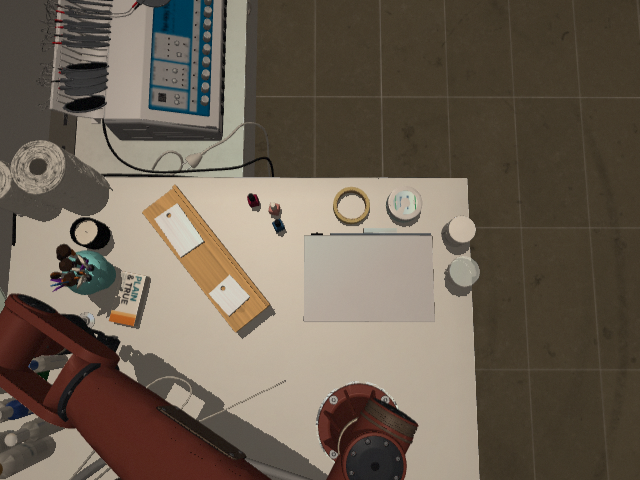

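View pics/side0.png

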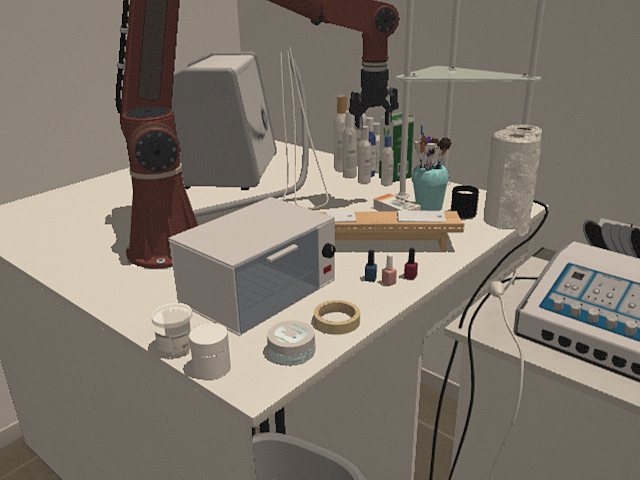

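The top view shows the ledge from about (160,200) to (255,325). Its rail is on the right, the long plate is at (179,229) and the short one at (229,295). The push goes towards the upper left. In the side view the far end of the ledge, at (463,222), looks clear.

```bash
cat > h.py <<'E'
from station import *
import cv2,numpy as np
def unproj(uv,z,c="top"):
    k=get_calibration(c);R=np.array(k["R"]);t=np.array(k["t"])
    d=R.T@np.array([(uv[0]-k["cx"])/k["fx"],(uv[1]-k["cy"])/k["fy"],1]);o=-R.T@t
    return (o+d*(z-o[2])/d[2])[:2]
def rect(n,z,c="top"):
    r=regions_of(n,c)[0]; m=r["region"].astype(np.uint8)
    cn=max(cv2.findContours(m,cv2.RETR_EXTERNAL,cv2.CHAIN_APPROX_NONE)[0],key=cv2.contourArea)[:,0]
    w=np.array([unproj(p,z,c) for p in cn],np.float32)
    b=cv2.boxPoints(cv2.minAreaRect(w)); e=b-np.roll(b,1,0); L=np.linalg.norm(e,axis=1); i=L.argmax()
    a=np.degrees(np.arctan2(e[i,1],e[i,0]))%180
    return b.mean(0),sorted(L)[1:3],a,r["score"],w
E
python3 - <<'E'
from h import *
get_image("top")
for n,z in (("long_plate",76),("short_plate_centre",76),("ledge",70)):
    c,L,a,s,w=rect(n,z); print(n,c,L,a,s)
# ledge visual corners (open side, upper face) by hand
for uv in ((142,210),(239,336),(177,185),(273,307)): print(uv,unproj(uv,70),unproj(uv,82))
E
```

```text
long_plate [488.21945 457.135  ] [np.float32(68.88574), np.float32(120.182556)] 35.643776 0.95
short_plate_centre [325.04095 326.11694] [np.float32(70.32761), np.float32(76.389534)] 43.572052 0.72
ledge [421.2997  391.26038] [np.float32(113.77485), np.float32(398.0657)] 38.96608 0.55
(142, 210) [539.56090558 553.97922524] [537.0248085  549.81551153]
(239, 336) [224.84749858 300.02946464] [225.23500828 298.22487904]
(177, 185) [605.02704251 467.85908329] [601.88278182 464.4954036 ]
(273, 307) [295.66523083 217.68410734] [295.39486198 216.64448897]
```

```bash
python3 - <<'E'
import cv2
im=cv2.imread("pics/top0.png")[170:350,120:300]
cv2.imwrite("pics/crop0.png",cv2.resize(im,(600,600),interpolation=cv2.INTER_CUBIC))
E
```

```text
(no output)
```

View pics/crop0.png

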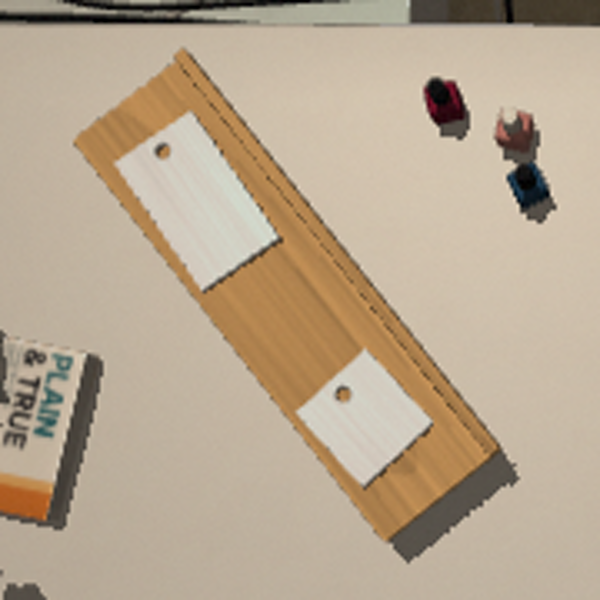

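The crop shows the board corners at crop (75,143), (387,540), (498,447) and (182,50). The long plate lies near the open side, turned a few degrees, with a clear gap of about 100 mm to the short one.

```bash
cat >> h.py <<'E'
def cr(u,v): return (120+u/3.3333,170+v/3.3333)
A,B=unproj(cr(75,143),70),unproj(cr(387,540),70)
C,D=unproj(cr(182,50),82),unproj(cr(498,447),82)
LC=(A+B+C+D)/4; ey=(A-B)+(C-D); ey/=np.linalg.norm(ey); ex=np.array([ey[1],-ey[0]])
def toL(p): p=np.asarray(p)-LC; return np.stack([p@ex,p@ey],-1)
def toW(x,y): return LC+x*ex+y*ey
E
python3 - <<'E'
from h import *
print(LC,np.degrees(np.arctan2(ey[1],ey[0])),np.linalg.norm(A-B),np.linalg.norm(C-D),np.linalg.norm(A-C),np.linalg.norm(B-D))
get_image("top")
for n in ("long_plate","short_plate_centre"):
    c,L,a,s,w=rect(n,76); l=toL(w); print(n,toL(c),a,l.min(0),l.max(0))
th=np.degrees(np.arctan2(ey[1],ey[0]))
for yy in (-20,70):
  for yaw in (th+90,th-90):
    p=toW(-5,yy)
    for z in (73,160): print(yy,yaw,z,solve_ik([*p,z],[180,0,yaw]))
E
```

```text
[417.71578491 388.96360191] 39.37571502791941 385.40030588669333 386.89038960111554 107.50345519485924 106.33422347526722
long_plate [-7.43323627 98.1271594 ] 35.1286 [-44.6009036   36.39725593] [ 28.77572963 159.08120587]
short_plate_centre [ -10.18125432 -110.98408285] 43.36795 [ -47.2422313  -150.33654157] [ 26.54622307 -71.39980916]
-20 129.3757150279194 73 [ 3.63108163e+01  1.44992943e+01  1.08723356e+02 -2.54444375e-14
  5.67773495e+01 -3.06489871e+00]
-20 129.3757150279194 160 [ 3.63108163e+01  7.67196817e+00  1.06021388e+02 -2.54444375e-14
  6.63066437e+01 -3.06489871e+00]
-20 -50.62428497208059 73 None
-20 -50.62428497208059 160 None
70 129.3757150279194 73 [ 3.67437483e+01  2.40030200e+01  9.60061910e+01 -2.54444375e-14
  5.99907889e+01 -2.63196670e+00]
70 129.3757150279194 160 [ 3.67437483e+01  1.80685601e+01  9.34847151e+01 -2.54444375e-14
  6.84467249e+01 -2.63196670e+00]
70 -50.62428497208059 73 None
70 -50.62428497208059 160 None
```

```bash
python3 - <<'E'
from h import *
th=np.degrees(np.arctan2(ey[1],ey[0])); cand=[]
for yaw in (th,th+180):
    q=[solve_ik([*toW(-7,y),z],[180,0,yaw]) for y,z in ((-15,73),(-15,200),(105,73))]
    print(yaw,[None if a is None else np.round(a) for a in q])
    if all(a is not None for a in q): cand.append((abs(q[1][5]+6.4),yaw))
yaw=min(cand)[1]; open("yaw","w").write(str(yaw))
grip(30); goto([*toW(-7,-15),200],[180,0,yaw]); move_l([*toW(-7,-15),92])
f0=get_obs()["wrist_force"][2]
z=92
while z>62:
    z-=1; move_l([*toW(-7,-15),z],speed=20); f=get_obs()["wrist_force"][2]-f0
    if abs(f)>4: break
o=get_obs(); print("contact",z,f,o["tcp_pos"],o["grip_width"],o["t"])
move_l([*toW(-7,-15),o["tcp_pos"][2]+2],speed=20); print(get_obs()["wrist_force"],get_obs()["tcp_pos"])
cv2.imwrite("pics/side1.png",cv2.resize(get_image("side")[140:290,280:500],(800,545))[:,:,::-1])
E
```

```text
39.37571502791941 [array([ 37.,  15., 108.,  -0.,  57.,  87.]), array([ 37.,   6., 104.,  -0.,  71.,  87.]), array([37., 28., 91., -0., 62., 88.])]
219.3757150279194 [array([ 37.,  15., 108.,   0.,  57., -93.]), array([ 37.,   6., 104.,   0.,  71., -93.]), array([ 37.,  28.,  91.,   0.,  62., -92.])]
contact 69 4.488518502099248 [401.83333786 384.98282625  69.59700623] 30.320298012535773 9.2917
[-0.09628459 -0.48618836  0.38506456] [401.7137365  384.86562915  71.4699103 ]
```

View pics/side1.png

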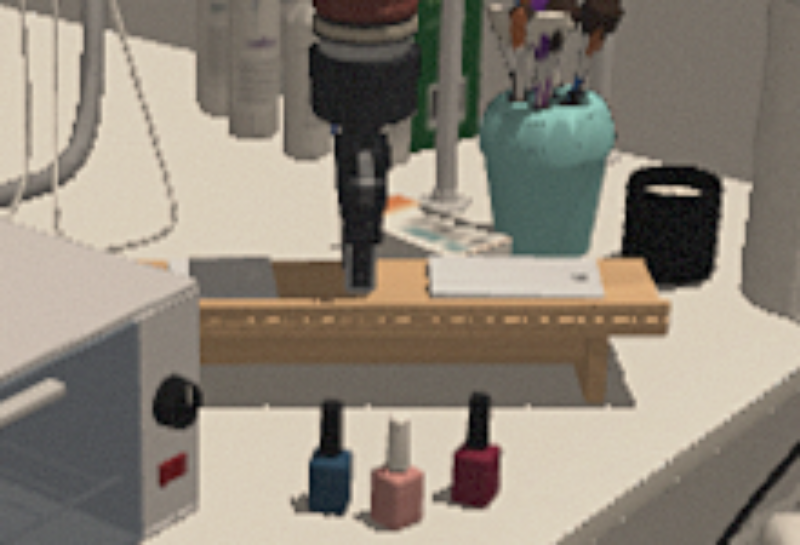

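The fingers stand in the gap at crop (360,290), clear of both plates. I'll push most of the way and then measure.

```bash
python3 - <<'E'
from h import *
z=get_obs()["tcp_pos"][2]
for y in (20,50,80):
    move_l([*toW(-7,y),z],speed=40); o=get_obs(); print(y,toL(o["tcp_pos"][:2]),np.round(o["wrist_force"],1),o["t"])
im=get_image("top"); cv2.imwrite("pics/top1.png",cv2.resize(im[170:350,120:300],(600,600))[:,:,::-1])
c,L,a,s,w=rect("long_plate",76); l=toL(w); print(toL(c),L,a,s,l.min(0),l.max(0))
E
```

```text
20 [-7.01002494 19.70071501] [-1.3  0.3 -0.3] 10.65
50 [-7.01994995 50.22546008] [ 0.1 -0.3 -0.3] 11.55
80 [-6.99892087 80.24721143] [-0.4 -0.1 -0.1] 12.45Traceback (most recent call last):
  File "<stdin>", line 6, in <module>
  File "h.py", line 8, in rect
    r=regions_of(n,c)[0]; m=r["region"].astype(np.uint8)
      ~~~~~~~~~~~~~~~^^^
IndexError: list index out of range
```

View pics/top1.png

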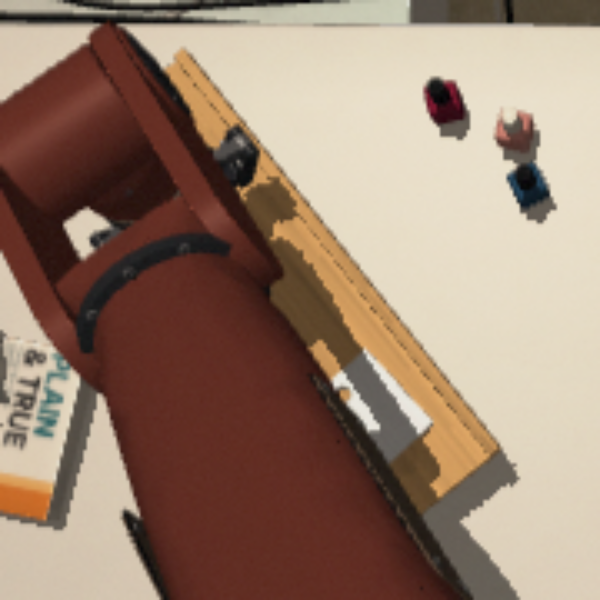

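The arm hides the plate from the top camera, so I'll use the side one.

```bash
python3 - <<'E'
from h import *
im=get_image("side"); cv2.imwrite("pics/side2.png",cv2.resize(im[140:290,340:560],(800,545))[:,:,::-1])
c,L,a,s,w=rect("long_plate",76,"side"); l=toL(w); print(toL(c),L,a,s,l.min(0),l.max(0))
E
```

```text
[ -6.91444329 154.6003356 ] [np.float32(80.011856), np.float32(119.026215)] 34.94542 0.6 [-44.55350325  92.64942348] [ 36.63855278 213.49947486]
```

View pics/side2.png

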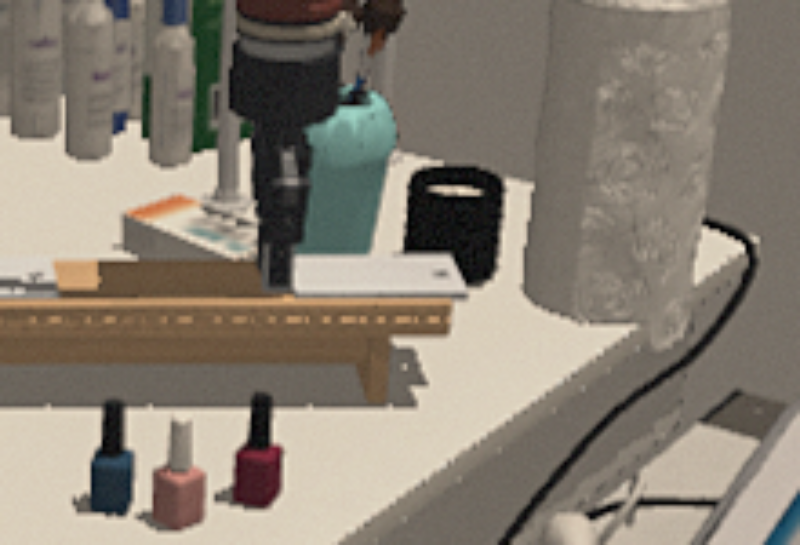

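The plate now overhangs, with its centre at about y = 153. I'll push 22 mm further, retract and check.

```bash
python3 - <<'E'
from h import *
z=get_obs()["tcp_pos"][2]
move_l([*toW(-7,102),z],speed=30); print(toL(get_obs()["tcp_pos"][:2]))
wait(.3); move_l([*toW(-7,60),z],speed=60); move_l([*toW(-7,40),220])
q=np.array(get_obs()["joint_pos"]); goto([238,578,231],[180,0,float(open("yaw").read())])
im=get_image("top"); cv2.imwrite("pics/top2.png",cv2.resize(im[170:350,120:300],(600,600))[:,:,::-1])
for n in ("long_plate","short_plate_centre"):
    c,L,a,s,w=rect(n,76); l=toL(w); print(n,toL(c),L,a,s,l.min(0),l.max(0))
get_image("side"); c,L,a,s,w=rect("long_plate",76,"side"); print(toL(c)); print(get_obs()["t"])
E
```

```text
[ -7.00969119 102.3364726 ]
long_plate [-11.49880662 175.64982618] [np.float32(70.23446), np.float32(122.21787)] 39.551346 0.75 [-46.65288182 114.63215152] [ 23.75801616 236.74335423]
short_plate_centre [ -10.28351864 -110.92502649] [np.float32(70.80826), np.float32(75.61208)] 43.836945 0.72 [ -46.8297169  -150.33654157] [ 27.7239245  -71.39980916]
[ -9.59223043 175.06276444]
17.1
```

View pics/top2.png

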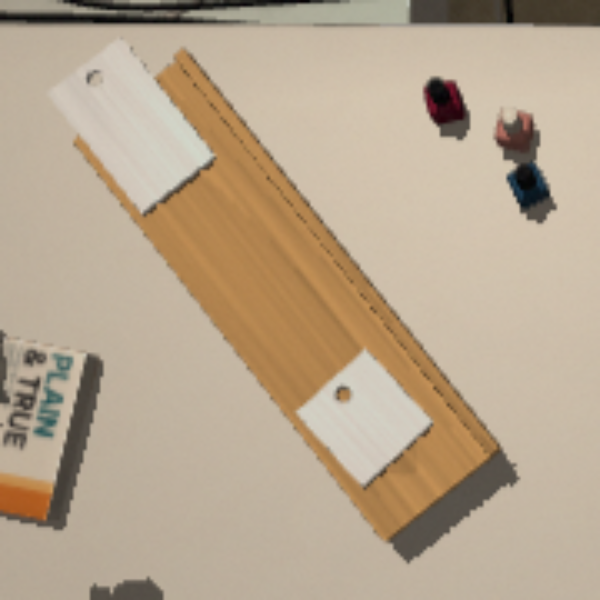

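The long plate sticks out about a third past the end, from crop (50,95)–(120,38) to (145,213)–(213,157), and lies parallel to the ledge. The short plate has not moved.

```bash
python3 -c "
from station import *
print(sign_off())"
```

```text
the job is handed in; nothing more can be done
None
```

I pushed the longer plate along the ledge until its centre was about 175 mm from the middle (target 163–187 mm), so roughly 40 mm sticks out. It lies flat and in line with the ledge, the shorter plate hasn't moved, and I handed the job in at about 17 s; no verdict came back.

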